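Latch the microphone case and stow it under the monitor riser

TASK

The lid of the black microphone case is down but its toggle latch is open. Hook the latch's wire bail over the keeper on the lid and press the lever down past centre until it lies home against the case; then slide the case straight in under the monitor riser until it stands squarely and wholly beneath the board, latch included. Keep the case and the gripper from bumping the riser, and leave the jar, the mouse and the pen cup alone.

Things in the scene. Friction and masses are not known exactly. Their poses are not given: they have to be found in the camera images.
- case: Black hard case with aluminium edges, loose on the desk: 150 mm deep (x), 200 wide (y), 122 high with its shut lid, about 0.9 kg; slides under a 4 to 9 N push. Origin: centre of its underside. Its front wall (x = -75 mm), with the latch in the middle, faces its own -x; z up. The closed latch stands 22 mm out and is 60 mm wide, 8 to 111 mm above the desk; the wall beside it is plain.
- keeper (a point): Where the axis of the bail's bar lies when hooked: trough of the steel keeper in the middle of the lid's front, at x = -84, y = 0, z = 107 mm of the case. The keeper is a hook open upwards, 40 mm wide: floor 4 mm below this point, back plate 5 mm behind it (+x), upturned lip 5 to 8 mm in front of it with its top 4 mm above it. Axes as the case's.
- bail_bar (a point): Middle of the bail's cross bar: steel, 8 mm thick, 54 mm long between two 6 mm legs, along the case's y. It lies 57 mm from the bail's pivot on the lever. At the start the bail has flopped outward and rests on stops, its bar 10 mm beyond the lever's tip and a little above it. It sinks into the keeper's trough by itself as the lever is lowered.
- bail (a joint): Angle of the bail on the lever, rad. The bail swings freely, with hardly any friction. Its lean outward from upright is this value minus the lever's value plus 0.08; at the start 0.6 to 1.0, resting on its stops (this value 2.7). Once tipped inward past upright it falls by its own weight against the keeper's back plate, the bar 9 to 14 mm above the trough, behind the lip.
- lever_pivot (a point): Middle of the lever's hinge pin, on the case at x = -84, y = 0, z = 63 mm of the case. The bail's pivot goes round this pin with the lever, 16 mm from it, 0.3 rad behind the lever: straight below the pin when the lever joint reads 0.3, level outward of it at 1.87.
- lever_tip (a point): Middle of the outer edge of the steel lever, the end to press: a plate 40 mm wide and 3 mm thick that reaches 54 mm from its pin. Its outer face lies 7 mm outward of the line through the pin (seen with the lever closed) and its last 14 mm flare outward, to 13 mm at this point.
- lever (a joint): Turn of the lever about its pin (case y), rad: 0 = home, pointing straight down along the case front; 1.57 = level outward; 1.8 to 2.1 at the start, outward and up. Stiff: it stays where left. The bail clears the keeper's lip only above about 1.75. With the bail hooked the pull sets in at about 1.0, the tip needs a push of 3 to 6 N, and below about 0.3 (past centre) it snaps home and stays.
- riser: Wooden monitor riser fixed to the desk: board 240 mm deep (x), 360 wide (y), 18 thick, underside 165 mm above the desk, on two 18 mm side panels with 318 mm clear between them; open at front and back. Origin: on the desk under the board's centre. Its front faces its own -x; the case slides in along +x. A small mixer stands on it, up to 230 mm above the desk.
- riser_edge (a point): Middle of the lower front edge of the riser's board, 165 mm above the desk. Axes as the riser's (+x inward). The case with its closed latch is wholly under the board when its front wall is 22 to 90 mm inward of this edge, its centre 97 to 165 mm.
- jar: Glass jar with a wire-latched lid, 94 mm across, 123 mm high, loose; origin at the centre of its base. A bystander.
- mouse: Black computer mouse, 112 x 60 x 37 mm, loose; origin at the centre of its underside. A bystander.
- pen_cup: Red pen cup with pens in it, standing loose on the riser's board beside the mixer: 78 mm across, 95 mm high (pens to 160 mm); origin at the centre of its base. A bystander.

How it is judged:
By the outcome, as a careful person would: the job done as asked, in the order asked, and still so for the second after the job is handed in, with the robot touching nothing.
It also fails if it takes over 58 s, if anything falls off the work surface, if the arm or the gripper's body presses on something with over 40 N, if the wrist force passes 120 N, or if a joint passes its speed limit or range.

ROBOT

A 7-joint arm with a two-finger parallel gripper is mounted at the origin on the work surface. World frame = base frame: x ahead of the robot, y to its left, z up, the work surface at z = 0. Lengths are in m, angles in rad, forces in N, time in s.
With the tool pointing down it reaches from about 0.425 to 0.95 m from the base axis. Payload 4.7 kg.
Tool frame: the origin (TCP) lies on the centre line of the jaws, within the pads' length; the fingertips stand robot.nose_length ahead of it and the grasp point (between the pads) lies 8 mm behind it (robot.nose_length is the distance from the TCP to the fingertips, in m); z points along the fingers, y is the line along which they close (so a half turn about z gives the same grasp; the last joint's range is limited). The gripper opens to 85 mm and grips with 20 to 120 N. Pads are 22 mm wide; open, the fingers measure 114 mm over their backs; the gripper's body (76 mm by 85 mm) begins 54 mm behind the grasp point. The pads swing forward as they close: fully open they stand 13 mm farther back than shut.
Start: joints at [1.313, 0.469, -0.049, 1.532, 0.024, 1.141, -0.082], TCP at [0.153, -0.657, 0.242] pointing down, gripper open.
Joint ranges: [-2.59, 2.59], [-0.33, 1.99], [-1.39, 1.29], [0.1, 2.45], [-1.04, 4.18], [0.21, 1.99], [-2.66, 2.66]. Speed limits (rad/s): [2.57, 2.57, 3.14, 3.14, 3.14, 3.14, 3.14].

INTERFACE

Orientations are given as [roll, pitch, yaw] about the fixed x, y, z axes, in that order (R = Rz(yaw) Ry(pitch) Rx(roll)).
In Python, from plant import robot gives the robot as it stands. Calls block until the motion is done:
- robot.goto(position, orientation): joint-space move of the TCP to a pose.
- robot.move_straight(position, vel=0.15, attitude=None, contact_N=None): straight line of the TCP; attitude=None keeps the orientation; vel is the mean speed in m/s. With contact_N (N) it stops when the force on the tool has changed by that much, and returns True; else False.
- robot.move_joints(angles): joint-space move.
- robot.grip(opening, strength=None): opening from 0.0 (shut) to 1.0 (fully open); strength is the grip in N (None keeps the last); returns when the fingers have stopped.
- robot.sleep(seconds).
- robot.inverse_kinematics(position, orientation): joint angles nearest the present ones, or None.
- robot.sense(): the state.
- robot.grab_frame(name): name is "scene" or "top"; returns a dict with "image" (384x512x3 uint8, red, green, blue), "range_z" (384x512 float32, m along the optical axis (not along the pixel's ray), 0 where there is no reading), "fx", "fy", "cx", "cy" (pixels), "R" (3x3) and "t" (3): a world point X has camera coordinates R X + t. Camera axes: x right, y down, z forward; pixel columns grow to the right and rows downward; lengths in m; the calibration is good to about 2 mm. A picture is of the moment at which its call begins.
A pose or a line that the arm cannot do raises robot.IKError and nothing moves.
- robot.close_job(): hands the job in, once; it reports no verdict.
The state is a dict: "t": time; "joint_pos": joint angles; "joint_velocities": joint speeds; "effort": joint torques, N m; "tcp_pos": TCP position; "tcp_rot": TCP orientation; "wrist_force": force on the tool from outside, world axes, zero at the start; "torque": the same for the moment, N m; "opening": opening from 0.0 (shut) to 1.0 (fully open).
Only numpy, scipy, OpenCV 4.12 (cv2) and the standard library are available. Lean on these libraries where they do the work, as an engineer would, in place of code of your own. Each camera call takes 0.05 s, during which the arm holds its last target. There are 200 camera calls.

## Working session

There is one attempt and no reset: what is moved stays moved. The work goes in short steps, each a Python script; the robot and the scene stay as the last script left them, time stands still between calls to the robot, and variables do not carry over. Pictures are saved under pics/ and viewed, on a budget of 10 in all, crops included, one or two more only if the job needs it, and the job is handed in when it is done.

```bash
ls; mkdir -p pics
python3 - <<'E'
from plant import robot
import cv2,numpy as np
s=robot.sense();print(s['t'],s['tcp_pos'],s['tcp_rot'],robot.nose_length,s['opening'])
for n in("scene","top"):
    f=robot.grab_frame(n);np.savez(f'/tmp/{n}0.npz',**f)
    cv2.imwrite(f'pics/{n}0.png',f['image'][:,:,::-1])
    print(n,f['fx'],f['cx'],f['cy'],(-f['R'].T@f['t']).round(3),f['R'].round(3).tolist())
E
```

```text
pics
0.0 [ 0.15299216 -0.65683413  0.24122714] [-3.13954027e+00  7.49246636e-05  2.28882122e-01] 0.011 1.0011676072680822
scene 373.3201416611503 248.0976558210474 197.35739868223504 [1.03  0.088 0.674] [[-0.144, 0.99, -0.002], [0.806, 0.117, -0.58], [-0.574, -0.085, -0.815]]
top 466.0020983815921 252.55926142777102 195.1988408041249 [0.534 0.019 1.077] [[-0.024, -1.0, -0.017], [-0.996, 0.025, -0.085], [0.086, 0.014, -0.996]]
```

View pics/scene0.png

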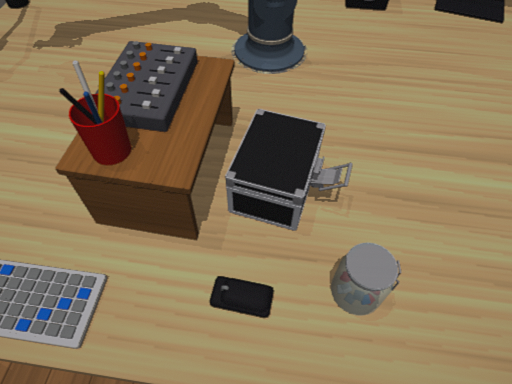

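View pics/top0.png

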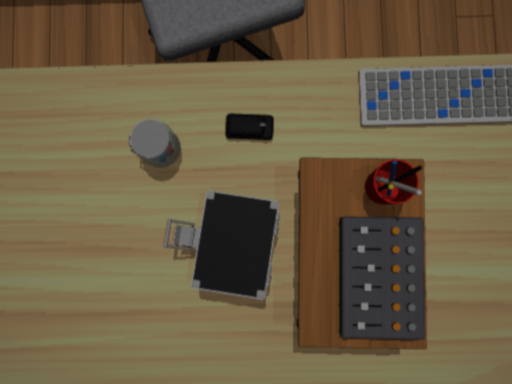

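The scene shows the riser's open front facing world +y (left in the top view). The case is at about (236,245) in the top view, yawed slightly, with its latch on the left at about (180,236). The jar is at (155,143) and the mouse at (250,127). Next I measure.

```bash
cat > h.py <<'E'
import numpy as np,cv2
def cloud(f):
    z=f['range_z'];v,u=np.indices(z.shape)
    c=np.stack([(u-f['cx'])/f['fx']*z,(v-f['cy'])/f['fy']*z,z],-1)
    P=(c-f['t'])@f['R'];P[z==0]=np.nan
    return P
def rect(P,lo,hi,x0,x1,y0,y1):
    m=(P[...,2]>lo)&(P[...,2]<hi)&(P[...,0]>x0)&(P[...,0]<x1)&(P[...,1]>y0)&(P[...,1]<y1)
    n,l,st,c=cv2.connectedComponentsWithStats(m.astype(np.uint8))
    k=1+np.argmax(st[1:,4]);Q=P[l==k]
    r=cv2.minAreaRect((Q[:,:2]*1000).astype(np.float32))
    return r,cv2.boxPoints(r).round(1),np.median(Q[:,2])
def proj(f,X):
    c=f['R']@X+f['t'];return f['fx']*c[0]/c[2]+f['cx'],f['fy']*c[1]/c[2]+f['cy']
E
python3 - <<'E'
from h import *
for n in("top","scene"):
    f=np.load(f'/tmp/{n}0.npz');P=cloud(f)
    for nm,a in dict(case=(.112,.135,.3,.7,-.1,.25),riser=(.172,.196,.2,.85,-.45,.0)).items():
        r,b,z=rect(P,*a);print(n,nm,r,b.tolist(),z.round(3))
    m=(P[...,2]>.03)&(P[...,0]>.38)&(P[...,0]<.56)&(P[...,1]>.12)&(P[...,1]<.24)
    Q=P[m];print(len(Q));o=np.argsort(Q[:,1])
    v,u=np.nonzero(m)
    if n=="top":
      for i in o[::max(1,len(o)//60)]:print(u[i],v[i],(Q[i]*1000).round())
E
```

```text
top case ((516.9087524414062, 73.17516326904297), (155.58876037597656, 202.80685424804688), 79.83850860595703) [[403.3999938964844, 14.5], [603.0, -21.299999237060547], [630.4000244140625, 131.89999389648438], [430.79998779296875, 167.60000610351562]] 0.122
top riser ((498.3220520019531, -173.6666259765625), (241.21231079101562, 360.404296875), 87.71297454833984) [[313.5, -287.0], [673.5999755859375, -301.3999938964844], [683.2000122070312, -60.29999923706055], [323.1000061035156, -46.0]] 0.182
1707
211 242 [522. 120. 122.]
211 257 [492. 121. 119.]
210 229 [549. 122. 121.]
210 266 [474. 123. 124.]
210 281 [443. 124. 120.]
209 233 [541. 124. 119.]
209 269 [468. 125. 120.]
208 236 [535. 126. 122.]
208 258 [490. 127. 120.]
208 286 [434. 128. 121.]
207 250 [506. 129. 121.]
207 283 [440. 129. 123.]
206 242 [522. 130. 122.]
206 275 [456. 131. 123.]
205 232 [543. 132. 122.]
205 266 [474. 133. 123.]
205 282 [442. 134. 120.]
204 242 [523. 135. 121.]
204 270 [466. 135. 120.]
203 249 [508. 136. 123.]
203 266 [474. 137. 121.]
202 227 [553. 138. 121.]
202 252 [502. 139. 120.]
202 281 [444. 140. 1
[... 765 characters left out ...]
26. 194.  83.]
176 232 [545. 197.  92.]
175 238 [532. 199.  91.]
173 242 [524. 204.  91.]
168 227 [555. 211. 105.]
167 230 [549. 214. 101.]
166 231 [547. 216. 100.]
scene case ((516.6734619140625, 73.20475769042969), (155.59791564941406, 205.86004638671875), 79.7933578491211) [[401.6000061035156, 14.899999618530273], [604.2000122070312, -21.600000381469727], [631.7999877929688, 131.5], [429.20001220703125, 168.0]] 0.124
scene riser ((498.857666015625, -172.4904022216797), (240.4912109375, 362.27056884765625), 87.71118927001953) [[313.1000061035156, -285.3999938964844], [675.0, -299.8999938964844], [684.7000122070312, -59.599998474121094], [322.70001220703125, -45.099998474121094]] 0.185
1567
```

```bash
cat >> h.py <<'E'
from scipy.spatial.transform import Rotation as Ro
NOSE=.011
def att(yaw,down,flip=1):
    """tool z along heading yaw, tipped 'down' rad below level; tool y horizontal"""
    z=np.array([np.cos(yaw)*np.cos(down),np.sin(yaw)*np.cos(down),-np.sin(down)])
    y=flip*np.array([-np.sin(yaw),np.cos(yaw),0]);R=np.stack([np.cross(y,z),y,z],1)
    return Ro.from_matrix(R).as_euler('xyz'),z
class Case:
    def __init__(s,c,yaw):
        s.c=np.array(c);s.yaw=yaw;s.ex=np.array([np.cos(yaw),np.sin(yaw),0]);s.ey=np.array([-s.ex[1],s.ex[0],0])
    def w(s,x,y,z): return np.r_[s.c,0]+x*s.ex+y*s.ey+[0,0,z]
CASE=Case([.5168,.0732],np.radians(-100.15))
RYAW=np.radians(-92.28);REDGE=np.array([.5032,-.0532])
E
python3 - <<'E'
from h import *
from plant import robot
r2=lambda q:None if q is None else np.round(q,2).tolist()
for fl in(1,-1):
  for nm,p,yaw,d in [('bail0',CASE.w(-.17,0,.105),CASE.yaw,0),('bail1',CASE.w(-.10,0,.125),CASE.yaw,0),('bail1 .4',CASE.w(-.10,0,.125),CASE.yaw,.4),('lev0',CASE.w(-.13,0,.12),CASE.yaw,1.57),('lev mid',CASE.w(-.14,0,.07),CASE.yaw,1.),
    ('lev end',CASE.w(-.10,0,.03),CASE.yaw,.6),('push0',CASE.w(-.10,0,.06),CASE.yaw,.3),('push end',np.r_[REDGE+[0,-.03],.06],RYAW,.3),('push end.6',np.r_[REDGE+[0,-.03],.06],RYAW,.6),('hi',[.45,.35,.4],CASE.yaw,.6),('hi',[.45,.35,.4],CASE.yaw,1.57),('over',[.5,-.3,.5],CASE.yaw,1.57),('up',[.153,-.657,.5],CASE.yaw,1.57)]:
    print(fl,nm,np.round(p,3),r2(robot.inverse_kinematics(list(p),list(att(yaw,d,fl)[0]))))
E
```

```text
1 bail0 [0.547 0.241 0.105] [-0.96, 1.17, 0.33, 1.33, 0.59, 1.97, -0.96]
1 bail1 [0.534 0.172 0.125] [-0.81, 1.06, 0.14, 1.49, 0.71, 1.96, -1.1]
1 bail1 .4 [0.534 0.172 0.125] [-0.43, 0.92, -0.43, 1.54, 0.81, 1.92, -1.32]
1 lev0 [0.54  0.201 0.12 ] [0.36, 0.76, -1.16, 1.85, 0.79, 1.09, -1.29]
1 lev mid [0.541 0.211 0.07 ] [-0.04, 0.93, -0.95, 1.65, 0.93, 1.6, -1.47]
1 lev end [0.534 0.172 0.03 ] [-0.19, 1.09, -0.8, 1.58, 0.99, 1.87, -1.53]
1 push0 [0.534 0.172 0.06 ] [-0.45, 1.06, -0.43, 1.5, 0.86, 1.96, -1.39]
1 push end [ 0.503 -0.083  0.06 ] [-0.04, 0.95, -0.53, 1.97, 1.22, 1.76, -1.46]
1 push end.6 [ 0.503 -0.083  0.06 ] [-0.09, 0.74, -0.38, 2.03, 1.1, 1.37, -1.3]
1 hi [0.45 0.35 0.4 ] None
1 hi [0.45 0.35 0.4 ] [0.11, 0.41, -1.17, 1.51, 0.38, 1.47, -1.25]
1 over [ 0.5 -0.3  0.5] [0.85, 0.25, -0.5, 1.31, 0.12, 1.62, 0.19]
1 up [ 0.153 -0.657  0.5  ] [1.45, 0.4, -0.28, 1.08, 0.11, 1.67, 1.03]
-1 bail0 [0.547 0.241 0.105] [-0.96, 1.17, 0.33, 1.33, 0.59, 1.97, 2.18]
-1 bail1 [0.534 0.172 0.125] [-0.81, 1.06, 0.14, 1.49, 0.71, 1.96, 2.04]
-1 bail1 .4 [0.534 0.172 0.125] [-0.43, 0.92,
[... 154 characters left out ...]
1.64, 1.07, 1.77, 1.57]
-1 lev end [0.534 0.172 0.03 ] [-0.18, 1.09, -0.81, 1.58, 0.99, 1.88, 1.61]
-1 push0 [0.534 0.172 0.06 ] [-0.45, 1.06, -0.43, 1.5, 0.86, 1.96, 1.75]
-1 push end [ 0.503 -0.083  0.06 ] [0.02, 0.98, -0.62, 1.97, 1.25, 1.84, 1.66]
-1 push end.6 [ 0.503 -0.083  0.06 ] [0.34, 1.0, -1.0, 2.01, 1.33, 1.83, 1.71]
-1 hi [0.45 0.35 0.4 ] None
-1 hi [0.45 0.35 0.4 ] [0.11, 0.41, -1.17, 1.51, 0.38, 1.47, 1.89]
-1 over [ 0.5 -0.3  0.5] [-0.33, 0.31, 1.11, 1.37, -0.28, 1.63, -2.57]
-1 up [ 0.153 -0.657  0.5  ] [1.05, 0.39, 0.37, 1.11, -0.14, 1.66, -1.94]<sys>:0: UserWarning: Gimbal lock detected. Setting third angle to zero since it is not possible to uniquely determine all angles.
```

```bash
cat >> h.py <<'E'
def snap(robot,n,name,box=None,scale=1):
    f=robot.grab_frame(n);im=f['image'][:,:,::-1]
    if box: u0,v0,u1,v1=box;im=im[v0:v1,u0:u1]
    cv2.imwrite(f'pics/{name}.png',cv2.resize(im,None,fx=scale,fy=scale,interpolation=cv2.INTER_CUBIC));return f
def tip(robot,case,out,z,down,vel=.05,y=0,N=None,yaw=None):
    """shut fingertip centre to 'out' outward of the lever pin, height z"""
    e,d=att(case.yaw if yaw is None else yaw,down);p=case.w(-.084-out,y,z)-NOSE*d
    return robot.move_straight(list(p),vel=vel,attitude=list(e),contact_N=N)
E
python3 -W ignore - <<'E'
from h import *
from plant import robot
s=robot.sense();p=s['tcp_pos']
robot.move_straight([p[0],p[1],.48],vel=.3)
e,_=att(CASE.yaw,np.pi/2)
robot.goto([.53,.26,.45],list(e));robot.grip(0.0,30)
print(robot.sense()['t'],robot.sense()['opening'])
tip(robot,CASE,.090,.22,np.pi/2,.3);tip(robot,CASE,.090,.097,np.pi/2,.15)
f0=np.array(robot.sense()['wrist_force'])
for a in np.linspace(.95,-.15,6):
    tip(robot,CASE,.016+.057*np.sin(a)+.015,.063+.057*np.cos(a)-.007,np.pi/2,.04)
    s=robot.sense();print(round(a,2),round(s['t'],2),(np.array(s['wrist_force'])-f0).round(2))
p=robot.sense()['tcp_pos'];robot.move_straight([p[0],p[1],p[2]+.12],vel=.2)
f=snap(robot,'scene','s1',(280,110,420,230),4);np.savez('/tmp/s1.npz',**f);print(robot.sense()['t'])
E
```

```text
5.2667 -0.0010088829259508173
0.95 7.64 [-0.49 -0.16 -2.12]
0.73 8.11 [ 1.12  1.91 -0.58]
0.51 8.57 [-0.35  0.52 -1.28]
0.29 9.04 [-0.51  1.03 -0.67]
0.07 9.51 [ 0.43  0.26 -0.92]
-0.15 9.97 [ 0.29  0.92 -1.9 ]
10.775
```

View pics/s1.png

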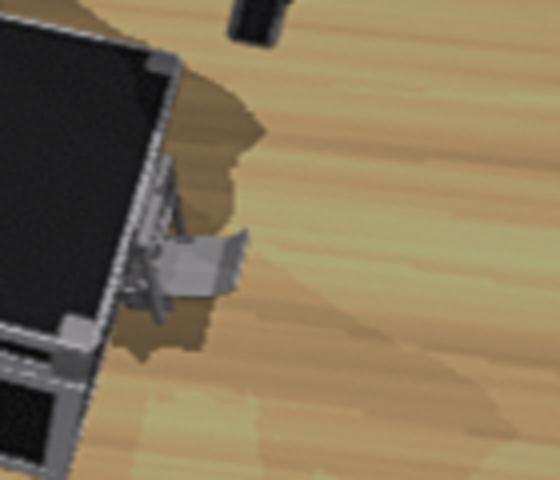

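The bail now leans in against the keeper (crop about (150,230)), the lever is still outward (tip about (240,260)), and the case hasn't moved. Next, press the lever along its arc.

```bash
cat > press.py <<'E'
from h import *
def lever_tip_pose(th,eps=.003):
    d=np.clip(th,.65,np.pi/2)
    r=.036+.012*min(1,max(th,0)/1.2);h=.007+max(0,r-.040)*6/14
    n=np.array([np.cos(th),np.sin(th)])
    c=np.array([.011*-np.sin(d),.011*np.cos(d)])     # inward-up corner (out,z)
    k=np.clip((d-th)/.2,-1,1)
    q=r*np.array([np.sin(th),-np.cos(th)])+(h-eps)*n-k*c
    return q[0],.063+q[1],d
E
python3 -W ignore - <<'E'
from press import *
from plant import robot
r,b,z=rect(cloud(np.load('/tmp/s1.npz')),.112,.135,.3,.7,-.1,.25);print(r)
f0=np.array(robot.sense()['wrist_force'])
o,z,d=lever_tip_pose(2.1,-.03);tip(robot,CASE,o,z,d,.2)
for th in list(np.arange(2.1,.05,-.15))+[0.0]:
    o,z,d=lever_tip_pose(th);tip(robot,CASE,o,z,d,.06,N=40)
    s=robot.sense();print(round(th,2),round(o,3),round(z,3),round(s['t'],2),(np.array(s['wrist_force'])-f0).round(1))
f=snap(robot,'scene','s2',(280,110,420,230),4)
E
```

```text
((517.597412109375, 79.59383392333984), (168.05679321289062, 206.45921325683594), 79.6229248046875)
2.1 0.027 0.094 12.18 [ 0.3  1.1 -0.2]
1.95 0.031 0.088 12.46 [0.1 0.6 0. ]
1.8 0.034 0.081 12.73 [0.2 0.7 0. ]
1.65 0.043 0.074 13.07 [ 1.1  0.9 -0.8]
1.5 0.048 0.067 13.38 [0.1 0.5 0.2]
1.35 0.048 0.06 13.68 [ 0.2 -0.5 -1. ]
1.2 0.047 0.053 13.97 [ 0.9 -0.6 -0.6]
1.05 0.044 0.046 14.28 [-0.4  2.2  0.3]
0.9 0.039 0.04 14.57 [ 0.6 -0.7  4.4]
0.75 0.034 0.035 14.88 [ 1.3 -1.   4.9]
0.6 0.029 0.029 15.15 [-0.6  0.2  0.9]
0.45 0.028 0.02 15.46 [ 0.5 -0.4 -0.5]
0.3 0.022 0.018 15.71 [ 0.1  0.6 -0.6]
0.15 0.016 0.018 15.96 [0.1 0.3 0.8]
0.0 0.011 0.018 16.21 [0.5 1.  0. ]
```

View pics/s2.png

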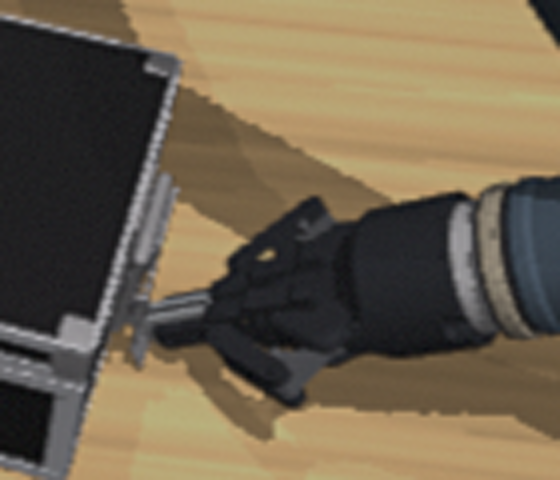

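```bash
python3 -W ignore - <<'E'
from press import *
from plant import robot
tip(robot,CASE,.06,.05,.65,.15);tip(robot,CASE,.16,.16,.65,.25)
f=snap(robot,'scene','s3',(280,110,420,230),4);np.savez('/tmp/s3.npz',**f)
P=cloud(f);r,b,z=rect(P,.114,.135,.3,.7,-.1,.25);print(r,b.tolist())
D=P-CASE.w(0,0,0);X=np.stack([D@CASE.ex,D@CASE.ey,P[...,2]],-1)*1000
m=(X[...,0]>-150)&(X[...,0]<-80)&(abs(X[...,1])<32)&(X[...,2]>12)&(X[...,2]<125)
for q in X[m][::6]:print(q.round().astype(int).tolist(),end=' ')
E
```

```text
((517.1466674804688, 73.01087188720703), (155.7382354736328, 205.15280151367188), 79.85104370117188) [[402.5, 14.399999618530273], [604.4000244140625, -21.700000762939453], [631.7999877929688, 131.60000610351562], [429.8999938964844, 167.6999969482422]]
[-82, -29, 109] [-85, -22, 112] [-84, -17, 110] [-85, -16, 110] [-85, -13, 109] [-86, -12, 108] [-86, -9, 108] [-87, -10, 104] [-87, -8, 104] [-88, 1, 111] [-89, 5, 113] [-89, 7, 112] [-90, 8, 111] [-90, 11, 111] [-91, 10, 106] [-89, 18, 113] [-90, 20, 112] [-90, 19, 108] [-90, -14, 65] [-89, 21, 103] [-89, -7, 67] [-90, -5, 67] [-90, -15, 51] [-81, 31, 96] [-83, 29, 91] [-85, 17, 74] [-85, 17, 71] [-90, 16, 68] [-90, 4, 51] [-90, -14, 25] [-89, 19, 62] [-86, 21, 59] [-81, 31, 67] [-91, -10, 20] [-87, 20, 52] [-83, 20, 47] [-95, -9, 15] [-93, -4, 16] [-96, -5, 12] [-89, 20, 35] [-91, 9, 18] [-94, 10, 17] [-89, 20, 21] [-96, 15, 13]
```

View pics/s3.png

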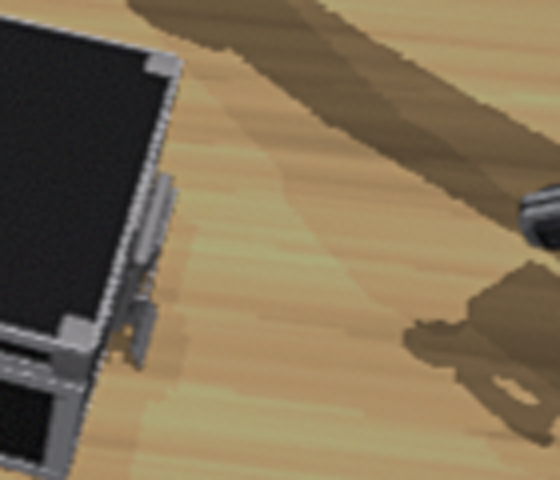

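The lever is home: its face is at x≈-90 mm from z=20 to 67 mm, and the bar is in the keeper at z≈108 mm. The case is still at (517,73). Next I straddle the latch with open fingers and push, turning the case square on the way.

```bash
python3 -W ignore - <<'E'
from h import *
from plant import robot
robot.grip(1.0)
d=.35;e,_=att(CASE.yaw,d)
robot.move_straight(list(CASE.w(-.16,0,.12)),vel=.25,attitude=list(e))
robot.move_straight(list(CASE.w(-.14,0,.052)),vel=.15)
hit=robot.move_straight(list(CASE.w(-.05,0,.052)),vel=.03,contact_N=3)
p=np.array(robot.sense()['tcp_pos']);D=p-CASE.w(0,0,0);print(hit,robot.sense()['t'],(D@CASE.ex).round(4),(D@CASE.ey).round(4),p)
off=-.075-D@CASE.ex; print('tcp behind wall',off)   # tcp distance outward of wall
off=np.clip(off,-.005,.02)
rx=np.array([np.cos(RYAW),np.sin(RYAW)])
mid1=REDGE-.075*rx
e2,_=att(RYAW,d)
t1=np.r_[mid1-off*rx,.052]
robot.move_straight(list(t1),vel=.06,attitude=list(e2))
s=robot.sense();print(s['t'],s['tcp_pos'],s['wrist_force'],np.round(s['joint_pos'],2))
np.save('/tmp/off.npy',off)
f=snap(robot,'scene','s4');f2=robot.grab_frame('top');np.savez('/tmp/t4.npz',**f2)
r,b,z=rect(cloud(f2),.114,.130,.38,.65,-.2,.10);print(r,b.tolist())
E
```

```text
True 21.5667 -0.073 -0.0 [0.52961214 0.14503666 0.05171736]
tcp behind wall -0.002029772505486138
23.8417 [0.50610899 0.0197459  0.05205067] [ 0.17134788  2.28733646 -1.33908934] [-0.4   0.9  -0.26  1.88  0.98  1.6  -1.38]
((504.64874267578125, -17.299266815185547), (79.76106262207031, 201.18482971191406), 88.07416534423828) [[402.79998779296875, -53.79999923706055], [603.7999877929688, -60.5], [606.5, 19.200000762939453], [405.5, 25.899999618530273]]
```

View pics/s4.png

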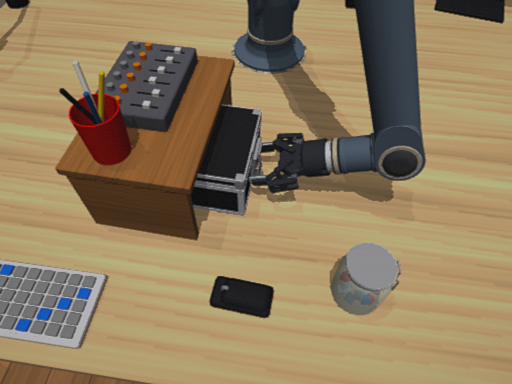

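The case is half under the board, square to it within 0.4°. The fingers straddle the latch at about (265,165) and the arm is clear of the riser, so I continue straight in.

```bash
python3 -W ignore - <<'E'
from h import *
from plant import robot
off=float(np.load('/tmp/off.npy'));rx=np.array([np.cos(RYAW),np.sin(RYAW)])
print(robot.move_straight(list(np.r_[REDGE+(.042-off)*rx,.052]),vel=.05,contact_N=35))
s=robot.sense();print(s['t'],s['tcp_pos'],s['wrist_force'])
robot.move_straight(list(np.r_[REDGE-.11*rx,.058]),vel=.12)
robot.move_straight(list(np.r_[REDGE-.20*rx,.14]),vel=.25)
f=snap(robot,'scene','s5',(60,30,320,250),3);np.savez('/tmp/s5.npz',**f)
print(robot.sense()['t'])
P=cloud(f);D=P[...,:2]-REDGE;X=np.stack([D@rx,D@[-rx[1],rx[0]],P[...,2]],-1)*1000
m=(X[...,0]>-20)&(X[...,0]<120)&(abs(X[...,1])<155)&(X[...,2]>8)&(X[...,2]<140)
Q=X[m];print(len(Q))
for q in Q[np.argsort(Q[:,0])][::max(1,len(Q)//60)]:print(q.round().astype(int).tolist(),end=' ')
E
```

```text
False
26.4333 [ 0.50146745 -0.09707466  0.0519885 ] [ 0.43509767  4.98329697 -0.66661723]
28.55
375
[21, 18, 12] [22, 6, 14] [23, 11, 14] [23, -2, 16] [24, -4, 17] [25, -8, 20] [25, 1, 15] [26, -5, 19] [27, -6, 21] [27, 15, 35] [27, 6, 58] [27, 20, 19] [27, -8, 69] [27, -11, 52] [27, 4, 35] [27, -10, 47] [28, 18, 20] [28, -1, 44] [28, -16, 60] [28, -14, 56] [28, -17, 62] [28, 20, 58] [28, 20, 34] [28, 7, 43] [28, -19, 40] [29, 19, 53] [29, 20, 48] [29, -16, 69] [30, 20, 57] [32, 20, 66] [32, 17, 66] [33, 20, 50] [35, 20, 50] [38, 20, 48] [42, -75, 8] [42, 25, 15] [42, 16, 15] [43, 50, 15] [43, 75, 14] [43, 76, 12] [43, 68, 12] [43, -92, 21] [43, 40, 34] [43, -94, 23] [43, 53, 22] [43, 12, 17] [43, 63, 17] [43, 32, 30] [44, 9, 21] [44, 73, 29] [44, -65, 19] [44, -79, 31] [44, 2, 16] [44, 57, 27] [44, 18, 18] [44, 27, 17] [44, -31, 27] [44, -74, 13] [44, 34, 19] [44, -87, 20] [44, 41, 21] [44, -61, 29] [45, 66, 20]
```

View pics/s5.png

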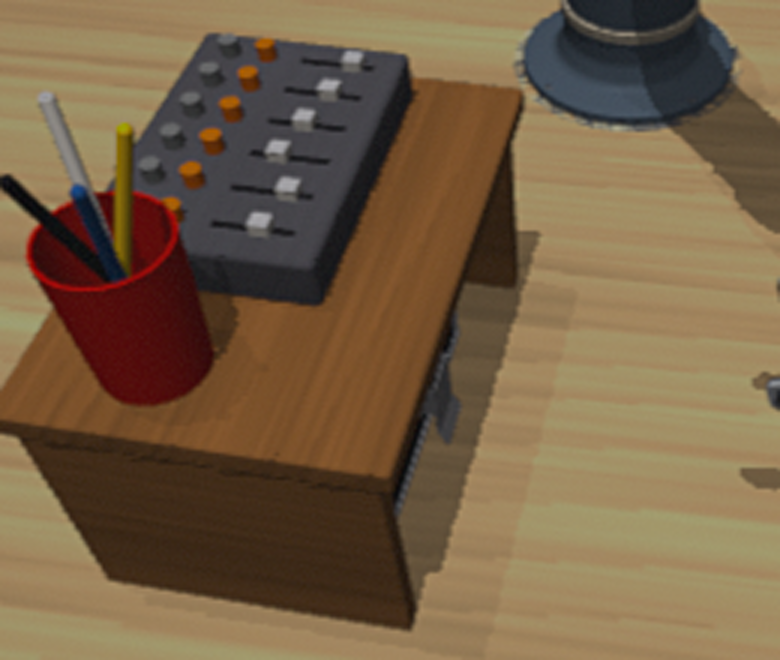

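```bash
python3 -c "
from plant import robot
s=robot.sense();print(s['t'],s['wrist_force']);print(robot.close_job())"
```

```text
28.55 [ 0.22808091 -0.44523387 -0.37323916]
the job is handed in; nothing more can be done
None
```

The latch is closed and the case is under the riser. I handed the job in at 28.6 s with the gripper clear of everything.

**How it was done:** I tipped the bail in over the keeper with the closed fingertips and pressed the lever round its arc until it snapped home. Then I opened the fingers either side of the latch and pushed the case in, turning it square to the riser on the way.

**Last checks:**
- **Latch:** the lever lies flat and home, with its face 15–16 mm out from the front wall and its tip about 22 mm out. The bar sat in the keeper at about 108 mm height, measured before the push. After the push the keeper was out of the camera's view, but the lever was still home.
- **Case position:** the front wall is 42–44 mm inward of the board's edge, so the latch is about 21 mm inside it. The wall reads the same distance at both ends, so the case is square, and it sits roughly centred between the panels.
- **Forces:** wrist readings at the stops along the way were 5 N or less, and nothing suggested contact with the riser.
- **Jar, mouse and pen cup:** none was approached, and the pictures show them where they stood. The jar and mouse were last seen halfway through the push, and the pen cup after it.

No check failed. One case measurement, taken while the bail stood at the keeper, read 12 mm too deep because it included the bail. The next one agreed with the first.

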